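# Set the slicer gap gauge and lock it with the keeper bar

### The job

Take the gauge with the tall flat handle out of the rack, feel for the gap between the floating steel cheeks of the setting block, and push its blade straight down, middle of the gap, until it stands on the stop, without forcing it (under 45 N). Let go, then swing the keeper bar shut over the gauge's flange so that it stays locked in; leave the other two gauges, the cup and the marker where they are.

Things in the scene. Friction and masses are not known exactly. Their poses are not given: they have to be found in the camera images.
- gauge: The gauge to use: steel blade 40 wide (its x), 5 thick (y), 46 high, the lowest 4 mm thinned to 3; above it a flange 76 x 12 mm at heights 46 to 52, then an upright flat handle. About 0.18 kg. Origin: middle of the blade's lower end, z up. It stands blade down, 30 mm deep in a loose 6.6 mm wide slot of the rack, its lower end 10 mm over the table; lift it straight out.
- gauge_handle (a point): Middle of the gauge's flat aluminium handle, 26 (x) x 14 (y) x 38 mm high, 71 mm above the blade's lower end; the handle spans heights 52 to 90 mm from that end. Pinch it across y from above.
- unit: Gap-setting block, fixed: base plate 150 (x) x 170 (y) x 12 mm, origin at the middle of its underside, z up. On it a carrier with two steel cheeks floats along the block's y, against light friction (2.5 N), up to 10 mm either way from the middle. Where it stands is NOT in this pose: find it by touch, or see it from above.
- block_top (a point): Fixed point of the block over its middle, level with the flat tops of the cheeks, 60 mm above the table. Cheeks: 70 long (x), 24 thick. Between them the gap, a straight slit along x, centred on the carrier (so up to 10 mm off this point along y), 4 mm wide at rest, its mouth flared to 11.4 mm over the top 8 mm.
- block_stop (a point): Fixed point of the block over its middle, level with the stop, the gap's floor, 24 mm above the table and 36 mm below the cheek tops; it is where the blade's lower end belongs, but for the carrier's offset along y. One cheek is sprung and yields up to 6 mm: the blade drags (3 to 20 N to push in) and stays at whatever depth it is left.
- keeper (a joint): Angle of the keeper bar, rad: 0 shut (bar along the block's y, across the flange of a gauge that is home), growing as it swings level out towards the block's +x, at most 1.5. Stiff pivot (0.15 N m): stays where left. Bar 12 mm wide, 79 to 87 mm up: it passes 3 mm over the flange (76 mm up) of a gauge fully home, and strikes one that is not.
- keeper_knob (a point): Middle of the upright black knob, 16 mm across and 30 mm high, at the free end of the keeper bar, 124 mm from the pivot; the knob spans 87 to 117 mm above the table. Push it sideways.
- keeper_pivot (a point): Pivot of the keeper bar (vertical axis), at x = 27 mm, y = -66 mm in the block's frame, 83 mm up.
- rack: White plastic gauge rack, fixed: base 100 (x) x 220 (y) mm, 40 mm high, origin at the middle of its underside, three slots 70 mm apart along y, each holding one gauge (which is where varies).
- round_gauge: Another gauge in the rack, with a round upright knob 22 mm across. Leave it. Origin: middle of the blade's lower end.
- low_gauge: Another gauge in the rack, with a low, long handle 76 x 14 x 18 mm. Leave it. Origin: middle of the blade's lower end.
- cup: Loose steel cup, 66 mm across, 60 mm high, origin at the middle of its underside. Leave it.
- marker: Loose marker pen lying down, 130 x 14 x 14 mm, origin at the middle of its underside, long axis x. Leave it.

How it is judged:
By the outcome, as a careful person would: the job done as asked, in the order asked, and still so for the second after the job is handed in, with the robot touching nothing.
It also fails if it takes over 67 s, if anything falls off the work surface, if the arm or the gripper's body presses on something with over 40 N, if the wrist force passes 120 N, or if a joint passes its speed limit or range.

### The arm

A 6-joint arm with a two-finger parallel gripper is mounted at the origin on the work surface. World frame = base frame: x ahead of the robot, y to its left, z up, the work surface at z = 0. Lengths are in mm, angles in rad, forces in N, time in s.
With the tool pointing down it reaches from about 425 to 1125 mm from the base axis. Payload 14.9 kg.
Tool frame: the origin (TCP) lies midway between the tips of the shut fingers; the grasp point (between the pads) lies 19 mm behind it (ctrl.tcp_to_grasp is the distance from the TCP to the grasp point, in mm); z points along the fingers, y is the line along which they close (so a half turn about z gives the same grasp; the last joint's range is limited). The gripper opens to 91 mm and grips with 3 to 60 N. Pads are 32 mm wide; open, the fingers measure 118 mm over their backs; the gripper's body (76 mm by 178 mm) begins 60 mm behind the grasp point.
Start: joints at [-1.313, 0.379, 1.734, -0, 1.028, -0.033], TCP at [200.698, -670.625, 213.932] pointing down, gripper open.
Joint ranges: [-2.77, 2.77], [-0.74, 2.19], [0, 2.66], [-1.06, 4.2], [0.31, 2.87], [-3.08, 3.08]. Speed limits (rad/s): [1.89, 1.89, 2.39, 3.14, 3.14, 3.14].

### API

Orientations are given as [roll, pitch, yaw] about the fixed x, y, z axes, in that order (R = Rz(yaw) Ry(pitch) Rx(roll)).
In Python, from cell import ctrl gives the robot as it stands.
- The arm moves only by the tool step_arm, never from a script. Its argument "motion" is a list of rows, each an object of numbers: "dx", "dy", "dz": the shift along the tool's x, y, z in mm; "rx", "ry", "rz": the turn, a rotation vector about the tool's x, y, z in rad. In form: [{"dx": .., "dy": .., "dz": .., "rx": .., "ry": .., "rz": ..}, ...]. A call has 1 to 5 rows; each row is the pose to reach, as a shift and turn from the pose commanded when the call began, along the tool's axes at that moment; what a row does not reach only later rows make up. A row lasts 1/10 s, in which the tool goes at most 50 mm and 8.59 degrees, less where a joint would pass 70% of its speed; a pose out of reach is approached as far as the arm can. A call with a gripper value outside its range is refused whole. "grip" is the opening, from 0 (shut) to 1 (fully open), set as the call begins (left out, the last holds). The fingers move at their own pace and stop on an object; the grip force is fixed at half the most. Time passes only in rows, so rows that repeat a pose let the fingers close. It gives the time, the measured TCP pose, the force, the opening and the grip force at its end, in the units of the state.
- ctrl.observe(): the state, without advancing time (a new reading comes with each control period).
- ctrl.capture(name): name is "scene" or "top" or "wrist"; returns a dict with "frame" (480x640x3 uint8, red, green, blue), "intrinsics" (3x3 intrinsics, pixels), "distortion" ([k1, k2, p1, p2, k3] as OpenCV has them; the pictures are not rectified), "xyz" and "attitude" of the camera in the world; the wrist camera has in their place "hand_eye" (4x4, takes a point from camera to tool coordinates, whose origin is the TCP and whose axes are the flange's). Camera axes: x right, y down, z forward; pixel columns grow to the right and rows downward; lengths in mm; the calibration is good to about 2 mm. A picture is of the moment at which its call begins: read the wrist's pose just before it. There is no depth.
- ctrl.finish_job(): hands the job in; it is judged then, once.
Trained networks look in the newest picture that a camera, given by its name, has taken for a name from the list of things; names that differ only in an ending like _2 or _b are one class to them, and where a whole thing is asked for, a point or a joint stands for the part that bears it (a point fixed in the world has none). Each returns a list of dicts, best first, with "score" (0 to 1); they miss things now and then, are a little off and sometimes report something else, mostly with a low value. They report only what shows in the picture. A call takes as long as a camera call.
- ctrl.boxes_of(camera, thing): "box" ([left, top, right, bottom] in pixels, round what is visible of it).
- ctrl.spot_point(camera, thing): "position" ([row, column] in pixels: a listed point, or the origin of a listed thing).
The state is a dict: "time_s": time; "joint_positions": joint angles; "qd": joint speeds; "joint_torque": joint torques, N m; "position": TCP position; "ee_rot": TCP orientation; "force": force on the tool from outside, world axes, zero at the start; "moment": the same for the moment, N m; "opening": finger opening in mm; "grip_force": force on a finger pad.
Only numpy, scipy, OpenCV 4.12 (cv2) and the standard library are available. Lean on these libraries where they do the work, as an engineer would, in place of code of your own. Each camera call takes 0.05 s, during which the arm holds its last target. There are 200 camera calls.

## Working session

There is one attempt and no reset: what is moved stays moved. The work goes in short steps, Python scripts to look and compute and a tool call to move; the robot and the scene stay as the last step left them, time stands still between calls to the robot, and variables do not carry over. Pictures are saved under pics/ and viewed, at most 10 in all, crops included, and the job is handed in when it is done.

Besides the shell and the picture viewer there is one more tool, called after "Emit:" as name(argument=value, ...) on one line, values as JSON. step_arm: Moves the arm, as the interface text tells. Its arguments: {"type":"object","properties":{"motion":{"type":"array"},"grip":{"type":"number"}},"required":["motion"]}

```bash
mkdir -p pics; cat > h.py <<'E'
from cell import ctrl
import numpy as np, cv2
from scipy.spatial.transform import Rotation as R
def tool():
    s=ctrl.observe(); T=np.eye(4); T[:3,:3]=R.from_euler('xyz',s['ee_rot']).as_matrix(); T[:3,3]=s['position']; return s,T
def cap(name,save=None):
    s,T=tool(); c=ctrl.capture(name)
    if save: cv2.imwrite('pics/'+save,c['frame'][:,:,::-1])
    if 'hand_eye' in c: P=T@np.array(c['hand_eye'])
    else:
        P=np.eye(4); a=np.array(c['attitude']); P[:3,:3]=a if a.shape==(3,3) else R.from_euler('xyz',a).as_matrix(); P[:3,3]=c['xyz']
    c['P']=P; return c
def ray(c,row,col,z):
    u=cv2.undistortPoints(np.array([[[col,row]]],float),np.array(c['intrinsics'],float),np.array(c['distortion'],float))[0,0]
    d=c['P'][:3,:3]@np.array([u[0],u[1],1]); o=c['P'][:3,3]
    return o+d*(z-o[2])/d[2]
def proj(c,p):
    q=np.linalg.inv(c['P'])@np.append(p,1)
    return cv2.projectPoints(q[None,:3],np.zeros(3),np.zeros(3),np.array(c['intrinsics'],float),np.array(c['distortion'],float))[0][0,0]
Z=dict(gauge_handle=81,gauge=10,round_gauge=10,low_gauge=10,unit=0,block_top=60,block_stop=24,keeper_knob=102,keeper_pivot=83,rack=0,cup=0,marker=0)
E
python3 - <<'E'
from h import *
for n in('top','scene'):
    c=cap(n,n+'0.png'); print(n,c['P'].round(2).tolist())
    for t,z in Z.items():
        try:
            for r in ctrl.spot_point(n,t)[:2]: print(t,round(r['score'],2),np.round(r['position']),ray(c,*r['position'],z).round(1))
        except Exception as e: print(t,e)
print(ctrl.observe())
E
```

```text
top [[0.01, -1.0, 0.05, 489.84], [-1.0, -0.02, -0.03, -26.12], [0.03, -0.05, -1.0, 1416.37], [0.0, 0.0, 0.0, 1.0]]
gauge_handle 0.51 [251. 188.] [523.7 263.1  81. ]
gauge 0.75 [251. 193.] [523.7 265.4  10. ]
gauge 0.36 [261. 382.] [ 506.9 -217.6   10. ]
round_gauge 0.43 [254. 164.] [516.4 339.4  10. ]
low_gauge 0.66 [248. 222.] [533.3 190.7  10. ]
unit 0.6 [268. 354.] [ 486.9 -146.5    0. ]
block_top 0.85 [266. 360.] [ 493.1 -156.5   60. ]
block_top 0.56 [267. 354.] [ 490.  -143.4   60. ]
block_stop 0.83 [268. 352.] [ 487.6 -141.9   24. ]
block_stop 0.17 [263. 384.] [ 502.2 -221.3   24. ]
keeper_knob 0.74 [214. 365.] [ 619.1 -164.4  102. ]
keeper_pivot 0.75 [264. 380.] [ 497.4 -205.3   83. ]
rack 0.67 [248. 198.] [531.9 254.2   0. ]
rack 0.29 [251. 188.] [525.8 279.8   0. ]
cup 0.95 [247. 459.] [ 545.2 -421.     0. ]
marker 0.54 [206. 272.] [645.   65.2   0. ]
marker 0.38 [265. 355.] [ 494.6 -150.6    0. ]
scene [[-0.61, 0.43, -0.66, 1212.87], [0.79, 0.33, -0.52, 457.73], [-0.01, -0.84, -0.55, 627.6], [0.0, 0.0, 0.0, 1.0]]
gauge_handle 0.87 [288. 476.] [514.3 259.   81. ]
gauge 0.89 
[... 637 characters left out ...]
  55.8   0. ]
{'time_s': 1.3, 'joint_positions': array([-1.31329563e+00,  3.78905684e-01,  1.73418300e+00,  2.73302282e-05,
        1.02849150e+00, -3.33477910e-02]), 'qd': array([-0.00076117, -0.00048117,  0.00111976,  0.00113441,  0.002009  ,
        0.00069736]), 'joint_torque': array([-8.44251426e-04, -7.63681698e+01, -4.34737802e+01,  6.51026261e-02,
        3.89362278e-02,  2.00603387e-05]), 'position': array([ 200.71055805, -670.63438438,  213.93621407]), 'ee_rot': array([ 3.14157941e+00, -2.29803562e-05,  2.90834381e-01]), 'force': array([-0.34620993, -0.34089767, -0.25846978]), 'moment': array([-0.00303346, -0.00269234, -0.00542838]), 'grip_force': 0.0, 'opening': 91.57162781066761}
```

View pics/top0.png

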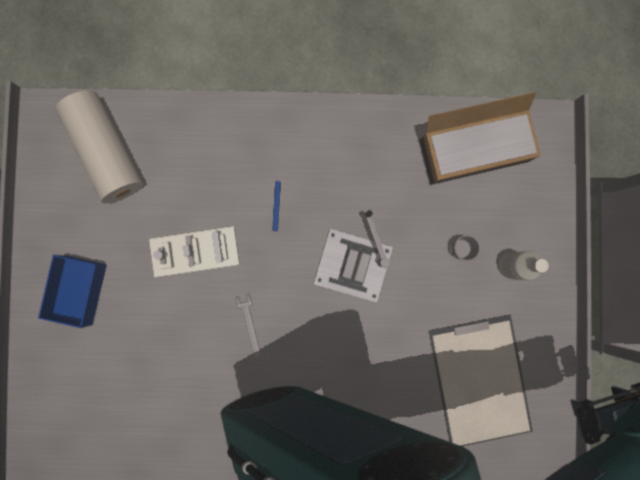

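View pics/scene0.png

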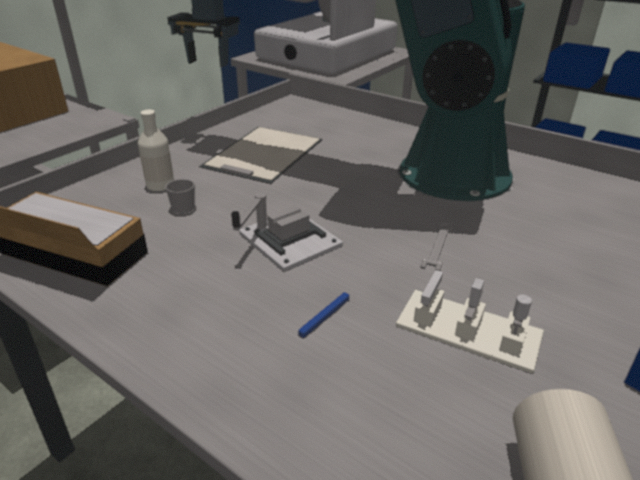

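The top view shows the rack at (193,250). The flat-handle gauge is in the middle at (191,249), with the round one left at (163,254) and the low one right at (220,246). The block is at (353,265) with its slit running near-vertical. The keeper is open, with its pivot at (380,262) and knob at (366,213). The scene view agrees. The rack yaw is about 0.13 and the block yaw about -0.26.

```bash
cat >> h.py <<'E'
def go(x,y,z,yaw):
    s,T=tool(); d=T[:3,:3].T@(np.array([x,y,z])-T[:3,3])
    G=(R.from_euler('xyz',[np.pi,0,yaw]).as_matrix()); w=R.from_matrix(T[:3,:3].T@G).as_rotvec()
    print('d',d.round(1),'w',w.round(3),'t',round(s['time_s'],2),'pos',s['position'].round(1),'rot',s['ee_rot'].round(3),'F',s['force'].round(1),'open',round(s['opening'],1),'gf',round(s['grip_force'],1))
E
python3 - <<'E'
from h import *
go(480,-450,300,1.0)
c=ctrl.capture('wrist');print(np.round(c['hand_eye'],2).tolist(),np.round(c['intrinsics'],0).tolist())
E
```

```text
d [ 330.8 -131.3  -86.1] w [ 0.    -0.    -0.709] t 1.3 pos [ 200.7 -670.6  213.9] rot [ 3.142 -0.     0.291] F [-0.3 -0.3 -0.3] open 91.6 gf 0.0
[[-0.0, -0.96, -0.28, 79.61], [1.0, -0.0, 0.0, 0.15], [-0.0, -0.28, 0.96, -170.83], [0.0, 0.0, 0.0, 1.0]] [[387.0, 0.0, 321.0], [0.0, 387.0, 233.0], [0.0, 0.0, 1.0]]
```

Emit:
step_arm(motion=[{"dx": 330, "dy": -130, "dz": -90, "rz": -0.71}, {"dx": 330, "dy": -130, "dz": -90, "rz": -0.71}, {"dx": 330, "dy": -130, "dz": -90, "rz": -0.71}, {"dx": 330, "dy": -130, "dz": -90, "rz": -0.71}, {"dx": 330, "dy": -130, "dz": -90, "rz": -0.71}], grip=0.45)

```text
schema error: expected keys dx, dy, dz, rx, ry, rz
```

```bash
python3 -c "
from h import *
go(495,-150,260,2.88)"
```

```text
d [ 431.2 -414.4  -46.1] w [ 0.     0.    -2.589] t 1.35 pos [ 200.7 -670.6  213.9] rot [ 3.142 -0.     0.291] F [-1.4  0.4  0.2] open 91.3 gf 0.0
```

Emit:
step_arm(motion=[{"dx": 330, "dy": -130, "dz": -90, "rx": 0, "ry": 0, "rz": -0.71}, {"dx": 330, "dy": -130, "dz": -90, "rx": 0, "ry": 0, "rz": -0.71}, {"dx": 330, "dy": -130, "dz": -90, "rx": 0, "ry": 0, "rz": -0.71}, {"dx": 330, "dy": -130, "dz": -90, "rx": 0, "ry": 0, "rz": -0.71}, {"dx": 330, "dy": -130, "dz": -90, "rx": 0, "ry": 0, "rz": -0.71}], grip=0.45)

```text
time_s: 1.85
position: [392.5, -519.5, 276.1]
ee_rot: [3.141, 0.0, 1.007]
force: [-0.1, -0.2, 0.4]
opening: 54.2
grip_force: 0.0
```

```bash
python3 -c "
from h import *
go(495,-150,260,2.88)"
```

```text
d [ 367.1 -111.    16. ] w [ 0.     0.    -1.873] t 1.85 pos [ 392.5 -519.5  276.1] rot [3.141 0.    1.007] F [-0.1 -0.2  0.4] open 54.2 gf 0.0
```

Emit:
step_arm(motion=[{"dx": 367, "dy": -111, "dz": 0, "rx": 0, "ry": 0, "rz": -1.87}, {"dx": 367, "dy": -111, "dz": 0, "rx": 0, "ry": 0, "rz": -1.87}, {"dx": 367, "dy": -111, "dz": 0, "rx": 0, "ry": 0, "rz": -1.87}, {"dx": 367, "dy": -111, "dz": 0, "rx": 0, "ry": 0, "rz": -1.87}, {"dx": 367, "dy": -111, "dz": 0, "rx": 0, "ry": 0, "rz": -1.87}])

```text
time_s: 2.35
position: [459.6, -278.5, 275.6]
ee_rot: [3.141, 0.0, 1.757]
force: [1.5, -0.8, -0.3]
opening: 40.7
grip_force: 0.0
```

```bash
python3 -c "
from h import *
go(495,-150,260,2.88)"
```

```text
d [119.7  58.5  15.6] w [ 0.     0.    -1.123] t 2.35 pos [ 459.6 -278.5  275.6] rot [3.141 0.    1.757] F [ 1.5 -0.8 -0.3] open 40.7 gf 0.0
```

Emit:
step_arm(motion=[{"dx": 120, "dy": 58, "dz": 0, "rx": 0, "ry": 0, "rz": -0.75}, {"dx": 120, "dy": 58, "dz": 0, "rx": 0, "ry": 0, "rz": -0.75}, {"dx": 120, "dy": 58, "dz": 0, "rx": 0, "ry": 0, "rz": -0.75}, {"dx": 120, "dy": 58, "dz": 0, "rx": 0, "ry": 0, "rz": -0.75}, {"dx": 120, "dy": 58, "dz": 0, "rx": 0, "ry": 0, "rz": -0.75}])

```text
time_s: 2.85
position: [495.3, -150.8, 275.6]
ee_rot: [3.141, 0.0, 2.509]
force: [-0.3, -0.6, 0.5]
opening: 41.1
grip_force: 0.0
```

```bash
python3 - <<'E'
from h import *
c=cap('wrist','w1.png'); np.save('w1P.npy',c['P'])
for t in('unit','block_top','block_stop','keeper_knob','keeper_pivot'):
    for r in ctrl.spot_point('wrist',t)[:2]: print(t,round(r['score'],2),np.round(r['position']),ray(c,*r['position'],Z[t]).round(1))
go(520,262,260,3.27)
E
```

```text
unit 0.57 [192. 322.] [ 497. -151.    0.]
unit 0.49 [192. 326.] [ 499.3 -147.8    0. ]
block_top 0.89 [199. 324.] [ 494.6 -147.    60. ]
block_stop 0.79 [189. 324.] [ 491.6 -144.4   24. ]
keeper_pivot 0.97 [251. 275.] [ 504.6 -214.2   83. ]
d [228.9 346.   15.4] w [ 0.    -0.    -0.773] t 3.15 pos [ 494.9 -152.1  275.4] rot [ 3.142 -0.     2.497] F [ 0.6  0.4 -0.3] open 41.2 gf 0.0
```

View pics/w1.png

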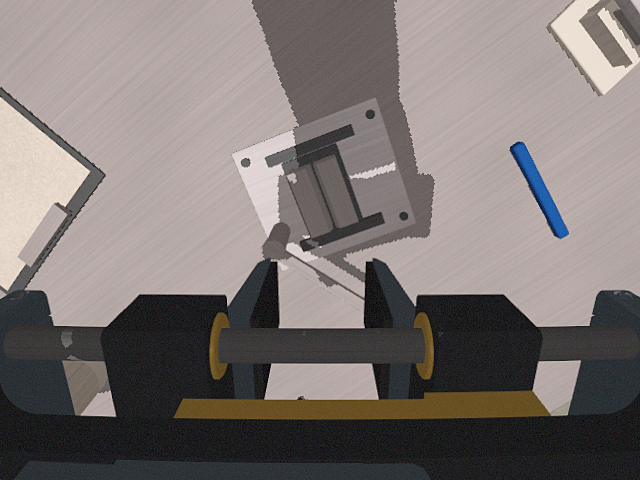

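The wrist view shows the block's plate corners at (233,154), (377,97) and (416,232). The slit runs from about (317,163) to (335,235), and the pivot post is at (277,240).

```bash
python3 - <<'E'
from h import *
c=cap('wrist')
for u,v,z in((233,154,12),(377,97,12),(416,232,12),(317,163,60),(335,235,60),(275,234,83)): print((u,v),ray(c,v,u,z).round(1))
im=cv2.imread('pics/w1.png')[90:260,220:440]; cv2.imwrite('pics/w1c.png',cv2.resize(im,None,fx=3.5,fy=3.5,interpolation=cv2.INTER_CUBIC))
E
```

```text
(233, 154) [ 401.2 -204.1   12. ]
(377, 97) [447.8 -42.5  12. ]
(416, 232) [598.5 -91.5  12. ]
(317, 163) [ 461.5 -132.4   60. ]
(335, 235) [ 531.9 -162.3   60. ]
(275, 234) [ 489.8 -205.1   83. ]
```

View pics/w1c.png

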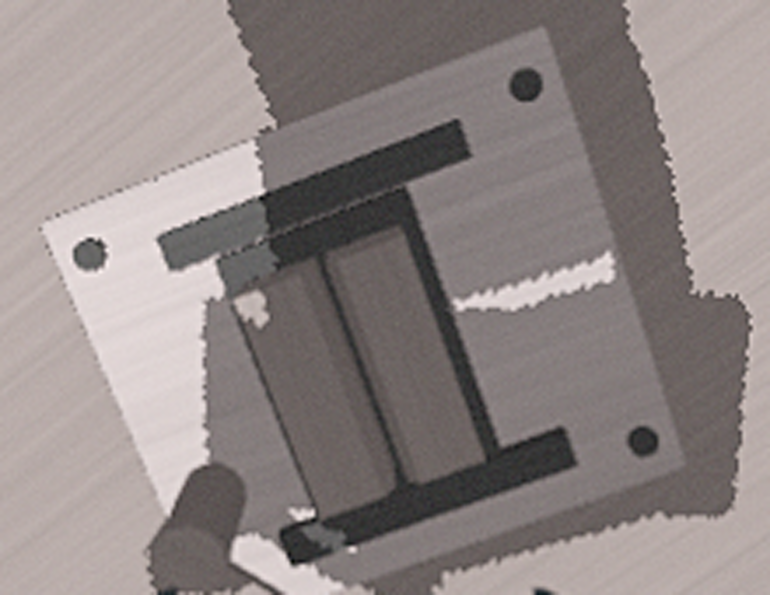

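Emit:
step_arm(motion=[{"dx": 229, "dy": 346, "dz": 0, "rx": 0, "ry": 0, "rz": -0.77}, {"dx": 229, "dy": 346, "dz": 0, "rx": 0, "ry": 0, "rz": -0.77}, {"dx": 229, "dy": 346, "dz": 0, "rx": 0, "ry": 0, "rz": -0.77}, {"dx": 229, "dy": 346, "dz": 0, "rx": 0, "ry": 0, "rz": -0.77}, {"dx": 229, "dy": 346, "dz": 0, "rx": 0, "ry": 0, "rz": -0.77}])

```text
time_s: 3.7
position: [508.9, 99.5, 275.7]
ee_rot: [3.142, 0.001, -3.029]
force: [1.2, -0.1, 0.4]
opening: 41.2
grip_force: 0.0
```

```bash
python3 -c "
from h import *
go(525,264,260,3.27)"
```

```text
d [-34.5 161.7  15.7] w [ 0.     0.001 -0.016] t 3.7 pos [508.9  99.5 275.7] rot [ 3.142e+00  1.000e-03 -3.029e+00] F [ 1.2 -0.1  0.4] open 41.2 gf 0.0
```

The crop sharpens those points: plate corners at (231,156), (376,98) and (416,223), and the slit axis from (312,164) to (336,228) in full-picture pixels.

Emit:
step_arm(motion=[{"dx": -34, "dy": 162, "dz": 0, "rx": 0, "ry": 0, "rz": 0}, {"dx": -34, "dy": 162, "dz": 0, "rx": 0, "ry": 0, "rz": 0}, {"dx": -34, "dy": 162, "dz": 0, "rx": 0, "ry": 0, "rz": 0}, {"dx": -34, "dy": 162, "dz": 0, "rx": 0, "ry": 0, "rz": 0}, {"dx": -34, "dy": 162, "dz": 0, "rx": 0, "ry": 0, "rz": 0}])

```text
time_s: 4.2
position: [525.1, 264.0, 275.1]
ee_rot: [-3.142, -0.0, -3.032]
force: [-0.7, -1.0, 0.9]
opening: 41.3
grip_force: 0.0
```

```bash
python3 - <<'E'
from h import *
c=cap('wrist','w2.png')
for t in('gauge_handle','gauge','rack','round_gauge','low_gauge'):
    for r in ctrl.spot_point('wrist',t)[:2]: print(t,round(r['score'],2),np.round(r['position']),ray(c,*r['position'],Z[t]).round(1))
    for r in ctrl.boxes_of('wrist',t)[:1]: print('  box',round(r['score'],2),np.round(r['box']))
go(525,264,150,3.27)
P=c['P'];c['P']=np.load('w1P.npy')
for u,v,z in((231.4,155.7,12),(376.3,97.7,12),(415.7,222.9,12),(312,163.7,60),(335.7,228,60)): print((u,v),ray(c,v,u,z).round(1))
E
```

```text
gauge_handle 0.89 [203. 321.] [522.4 263.2  81. ]
  box 0.77 [313. 161. 332. 233.]
gauge 0.71 [189. 321.] [520.8 263.5  10. ]
gauge 0.25 [187. 381.] [511.3 331.   10. ]
  box 0.9 [315. 162. 330. 237.]
rack 0.79 [190. 323.] [523.  265.9   0. ]
  box 0.64 [222. 140. 420. 239.]
round_gauge 0.59 [190. 381.] [513.9 331.3  10. ]
  box 0.82 [380. 175. 408. 214.]
low_gauge 0.92 [197. 262.] [537.5 197.3  10. ]
  box 0.58 [239. 168. 266. 245.]
d [1.000e-01 2.000e+00 1.256e+02] w [ 0.    0.   -0.02] t 4.75 pos [525.3 262.  275.5] rot [ 3.142  0.    -3.033] F [-0.3  0.4  0.4] open 41.2 gf 0.0
(231.4, 155.7) [ 402.6 -206.6   12. ]
(376.3, 97.7) [447.  -42.7  12. ]
(415.7, 222.9) [588.7 -83.3  12. ]
(312, 163.7) [ 459.3 -135.9   60. ]
(335.7, 228) [ 526.8 -155.5   60. ]
```

View pics/w2.png

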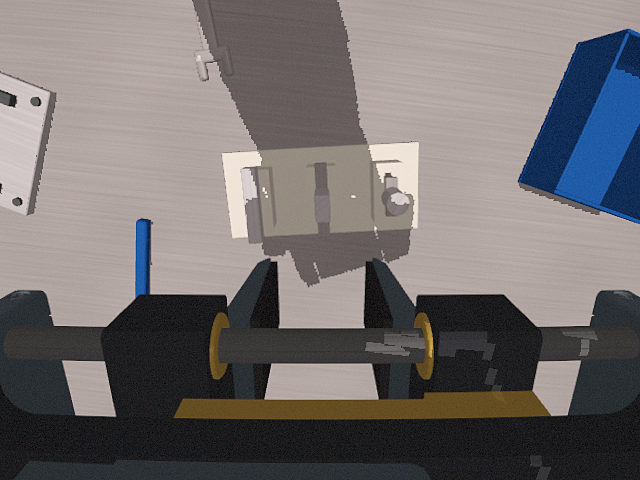

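The rack sits under the wrist camera, with the handle at (321,205) between the low gauge (250,205) and the round gauge (397,200). The rack's top edge runs from (222,154) to (418,142).

```bash
python3 - <<'E'
from h import *
c=cap('wrist')
for u,v,z in((222,154,40),(418,142,40),(232,238,40),(314,166,62),(328,165,62),(314,222,100),(331,222,100),(315,195,100),(328,193,100)): print((u,v),ray(c,v,u,z).round(1))
im=cv2.imread('pics/w2.png')[130:250,220:430]; cv2.imwrite('pics/w2c.png',cv2.resize(im,None,fx=3.8,fy=3.8,interpolation=cv2.INTER_CUBIC))
E
```

```text
(222, 154) [490.5 154.6  40. ]
(418, 142) [456.6 354.5  40. ]
(232, 238) [580.5 169.1  40. ]
(314, 166) [490.2 250.9  62. ]
(328, 165) [487.8 264.5  62. ]
(314, 222) [537.  256.4 100. ]
(331, 222) [535.3 272.  100. ]
(315, 195) [511.8 254.7 100. ]
(328, 193) [508.7 266.2 100. ]
```

View pics/w2c.png

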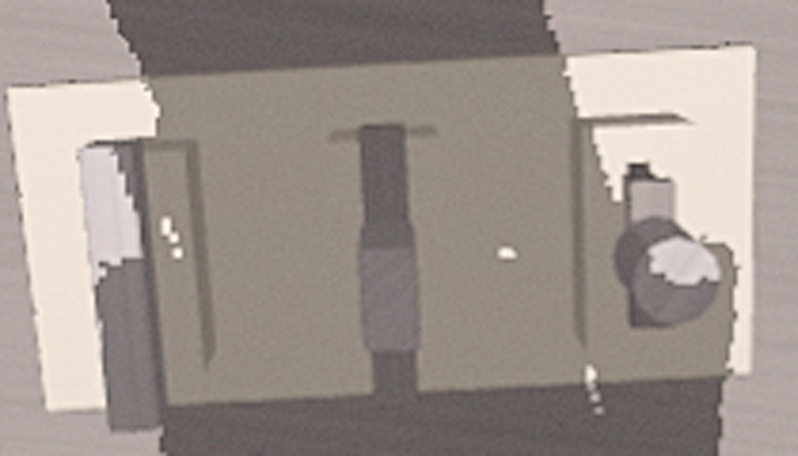

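The crop shows the handle's top face from (315,194) to (330,222) in full-picture pixels, with the rack edge at yaw of about 0.165.

```bash
python3 - <<'E'
from h import *
c=cap('wrist')
for u,v,z in((314.7,194.5,100),(328.7,194.5,100),(316.6,222,100),(329.7,222,100),(322.4,208,100)): print((u,v),ray(c,v,u,z).round(1))
go(523,263,165,3.307)
E
```

```text
(314.7, 194.5) [511.3 254.5 100. ]
(328.7, 194.5) [509.9 267.1 100. ]
(316.6, 222) [536.7 258.9 100. ]
(329.7, 222) [535.4 271.  100. ]
(322.4, 208) [522.9 262.8 100. ]
d [  2.1   1.  110.5] w [ 0.     0.    -0.056] t 4.85 pos [525.2 262.2 275.5] rot [ 3.142  0.    -3.033] F [ 0.1  0.6 -0.3] open 40.7 gf 0.0
```

Emit:
step_arm(motion=[{"dx": 2, "dy": 1, "dz": 50, "rx": 0, "ry": 0, "rz": -0.06}, {"dx": 2, "dy": 1, "dz": 100, "rx": 0, "ry": 0, "rz": -0.06}, {"dx": 2, "dy": 1, "dz": 150, "rx": 0, "ry": 0, "rz": -0.06}, {"dx": 2, "dy": 1, "dz": 190, "rx": 0, "ry": 0, "rz": -0.06}, {"dx": 2, "dy": 1, "dz": 207, "rx": 0, "ry": 0, "rz": -0.06}])

```text
time_s: 5.35
position: [521.2, 262.3, 64.9]
ee_rot: [-3.14, -0.005, -2.972]
force: [-0.1, -0.4, 0.3]
opening: 41.0
grip_force: 0.0
```

Emit:
step_arm(motion=[{"dx": 0, "dy": 0, "dz": 0, "rx": 0, "ry": 0, "rz": 0}, {"dx": 0, "dy": 0, "dz": 0, "rx": 0, "ry": 0, "rz": 0}, {"dx": 0, "dy": 0, "dz": 0, "rx": 0, "ry": 0, "rz": 0}, {"dx": 0, "dy": 0, "dz": 0, "rx": 0, "ry": 0, "rz": 0}], grip=0)

```text
time_s: 5.75
position: [524.2, 263.8, 70.4]
ee_rot: [3.141, 0.003, -2.972]
force: [0.2, 2.1, 7.7]
opening: 13.7
grip_force: 30.0
```

```bash
python3 -c "
from h import *
go(523,263,130,3.309)"
```

```text
d [  1.2  -0.5 -59.6] w [0.001 0.003 0.002] t 5.75 pos [524.2 263.8  70.4] rot [ 3.141e+00  3.000e-03 -2.972e+00] F [0.2 2.1 7.7] open 13.7 gf 30.0
```

Emit:
step_arm(motion=[{"dx": 0, "dy": 0, "dz": -10, "rx": 0, "ry": 0, "rz": 0}, {"dx": 0, "dy": 0, "dz": -30, "rx": 0, "ry": 0, "rz": 0}, {"dx": 0, "dy": 0, "dz": -60, "rx": 0, "ry": 0, "rz": 0}, {"dx": 0, "dy": 0, "dz": -100, "rx": 0, "ry": 0, "rz": 0}, {"dx": 0, "dy": 0, "dz": -140, "rx": 0, "ry": 0, "rz": 0}])

```text
time_s: 6.25
position: [522.6, 262.9, 210.8]
ee_rot: [-3.141, -0.0, -2.972]
force: [0.4, -0.6, -2.1]
opening: 13.7
grip_force: 30.0
```

```bash
python3 -c "
from h import *
go(494,-145.5,200,2.868)"
```

```text
d [  97.1 -397.8   10.8] w [-0.    -0.     0.443] t 6.25 pos [522.6 262.9 210.8] rot [-3.141 -0.    -2.972] F [ 0.4 -0.6 -2.1] open 13.7 gf 30.0
```

Emit:
step_arm(motion=[{"dx": 97, "dy": -398, "dz": 0, "rx": 0, "ry": 0, "rz": 0.44}, {"dx": 97, "dy": -398, "dz": 0, "rx": 0, "ry": 0, "rz": 0.44}, {"dx": 97, "dy": -398, "dz": 0, "rx": 0, "ry": 0, "rz": 0.44}, {"dx": 97, "dy": -398, "dz": 0, "rx": 0, "ry": 0, "rz": 0.44}, {"dx": 97, "dy": -398, "dz": 0, "rx": 0, "ry": 0, "rz": 0.44}])

```text
time_s: 6.75
position: [505.0, 11.9, 209.6]
ee_rot: [3.141, 0.001, 2.871]
force: [1.3, 0.4, -1.3]
opening: 13.7
grip_force: 30.0
```

```bash
python3 -c "
from h import *
go(494,-145.5,200,2.868)"
```

```text
d [ -31.5 -154.7    9.6] w [0.    0.001 0.003] t 6.75 pos [505.   11.9 209.6] rot [3.141e+00 1.000e-03 2.871e+00] F [ 1.3  0.4 -1.3] open 13.7 gf 30.0
```

Emit:
step_arm(motion=[{"dx": -32, "dy": -155, "dz": 0, "rx": 0, "ry": 0, "rz": 0}, {"dx": -32, "dy": -155, "dz": 0, "rx": 0, "ry": 0, "rz": 0}, {"dx": -32, "dy": -155, "dz": 0, "rx": 0, "ry": 0, "rz": 0}, {"dx": -32, "dy": -155, "dz": 0, "rx": 0, "ry": 0, "rz": 0}, {"dx": -32, "dy": -155, "dz": 0, "rx": 0, "ry": 0, "rz": 0}])

```text
time_s: 7.25
position: [494.7, -145.4, 209.2]
ee_rot: [-3.141, 0.001, 2.868]
force: [-0.2, 1.3, -2.8]
opening: 13.8
grip_force: 30.0
```

```bash
python3 - <<'E'
from h import *
c=cap('top')
for n in ('block_top','block_stop','keeper_knob','keeper_pivot','unit'):
    for r in ctrl.spot_point('top',n)[:1]: print(n,round(r['score'],2),ray(c,*r['position'],Z[n]).round(1))
w=cap('wrist','w3.png')
for n in ('block_top','block_stop','keeper_knob','keeper_pivot','gauge'):
    for r in ctrl.spot_point('wrist',n)[:1]: print(n,round(r['score'],2),np.round(r['position']),ray(w,*r['position'],Z[n]).round(1))
go(494,-145.5,135,2.868)
E
```

```text
keeper_knob 0.62 [ 614.8 -166.8  102. ]
block_top 0.6 [221. 318.] [ 497.  -146.6   60. ]
block_stop 0.91 [210. 322.] [ 497.3 -143.1   24. ]
keeper_knob 0.82 [373. 328.] [ 616.2 -170.3  102. ]
keeper_pivot 0.56 [258. 238.] [ 504.3 -216.    83. ]
gauge 0.67 [218. 314.] [ 505.8 -152.9   10. ]
d [ 0.6 -1.9 73.4] w [ 0.    -0.     0.003] t 7.85 pos [ 495.  -143.9  208.4] rot [ 3.142 -0.     2.871] F [ 0.2 -0.5 -2.4] open 13.9 gf 30.0
```

View pics/w3.png

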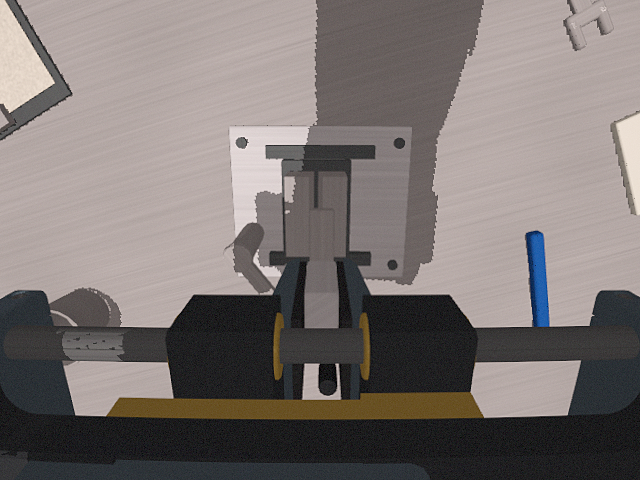

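The wrist view shows the slit at column 316–317 (rows 172–205). The held gauge's flange end is centred at about column 321, and the knob is at (328,380).

```bash
python3 - <<'E'
from h import *
w=cap('wrist'); T=np.linalg.inv(tool()[1])
for u,v in((316.5,175),(316.5,200)):
    p=ray(w,v,u,60); print(p.round(1),(T@np.append(p,1)).round(1))
im=cv2.imread('pics/w3.png')[130:270,250:390]; cv2.imwrite('pics/w3c.png',cv2.resize(im,None,fx=4.2,fy=4.2,interpolation=cv2.INTER_CUBIC))
E
```

```text
[ 459.3 -138.2   60. ] [ 35.9  -4.  148.4   1. ]
[ 479.4 -143.8   60. ] [ 15.   -4.  148.4   1. ]
```

View pics/w3c.png

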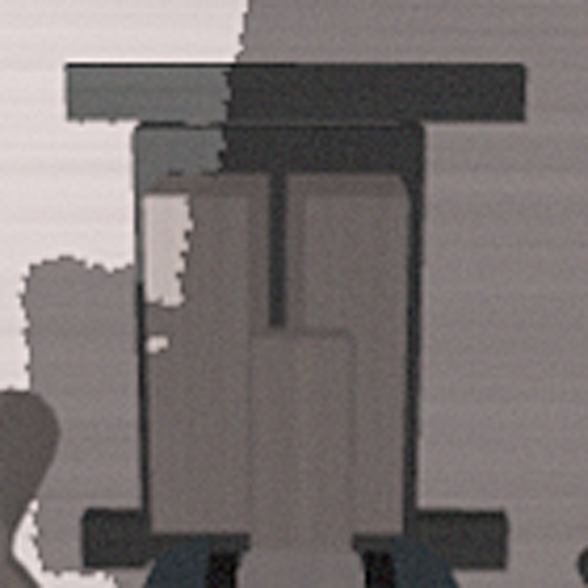

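The crop confirms the mouth's centre is at about column 315.8 and the flange's at about 321.9, so I shift by about -4.5 mm along tool y. I'll descend to just above the mouth.

Emit:
step_arm(motion=[{"dx": 0, "dy": -4.5, "dz": 25, "rx": 0, "ry": 0, "rz": 0}, {"dx": 0, "dy": -4.5, "dz": 50, "rx": 0, "ry": 0, "rz": 0}, {"dx": 0, "dy": -4.5, "dz": 70, "rx": 0, "ry": 0, "rz": 0}, {"dx": 0, "dy": -4.5, "dz": 84, "rx": 0, "ry": 0, "rz": 0}, {"dx": 0, "dy": -4.5, "dz": 84, "rx": 0, "ry": 0, "rz": 0}])

```text
time_s: 8.4
position: [492.8, -148.1, 122.9]
ee_rot: [3.141, -0.003, 2.871]
force: [-0.0, 1.4, -1.7]
opening: 14.2
grip_force: 30.0
```

Emit:
step_arm(motion=[{"dx": 0, "dy": 0, "dz": 1, "rx": 0, "ry": 0, "rz": 0}, {"dx": 0, "dy": 0, "dz": 2, "rx": 0, "ry": 0, "rz": 0}, {"dx": 0, "dy": 0, "dz": 3, "rx": 0, "ry": 0, "rz": 0}, {"dx": 0, "dy": 0, "dz": 4, "rx": 0, "ry": 0, "rz": 0}, {"dx": 0, "dy": 0, "dz": 5, "rx": 0, "ry": 0, "rz": 0}])

```text
time_s: 8.9
position: [494.0, -148.5, 119.7]
ee_rot: [-3.142, 0.001, 2.871]
force: [0.1, 0.4, -2.4]
opening: 14.1
grip_force: 30.0
```

Emit:
step_arm(motion=[{"dx": 0, "dy": 0, "dz": 1, "rx": 0, "ry": 0, "rz": 0}, {"dx": 0, "dy": 0, "dz": 2, "rx": 0, "ry": 0, "rz": 0}, {"dx": 0, "dy": 0, "dz": 3, "rx": 0, "ry": 0, "rz": 0}, {"dx": 0, "dy": 0, "dz": 4, "rx": 0, "ry": 0, "rz": 0}])

```text
time_s: 9.3
position: [493.8, -148.4, 115.3]
ee_rot: [-3.142, -0.0, 2.871]
force: [-0.1, -0.6, -1.3]
opening: 14.0
grip_force: 30.0
```

Emit:
step_arm(motion=[{"dx": 0, "dy": 0, "dz": 1, "rx": 0, "ry": 0, "rz": 0}, {"dx": 0, "dy": 0, "dz": 2, "rx": 0, "ry": 0, "rz": 0}, {"dx": 0, "dy": 0, "dz": 3, "rx": 0, "ry": 0, "rz": 0}, {"dx": 0, "dy": 0, "dz": 4, "rx": 0, "ry": 0, "rz": 0}])

```text
time_s: 9.7
position: [493.8, -148.4, 111.3]
ee_rot: [3.141, 0.0, 2.871]
force: [0.1, 0.8, -1.4]
opening: 14.0
grip_force: 30.0
```

Emit:
step_arm(motion=[{"dx": 0, "dy": 0, "dz": 1, "rx": 0, "ry": 0, "rz": 0}, {"dx": 0, "dy": 0, "dz": 2, "rx": 0, "ry": 0, "rz": 0}, {"dx": 0, "dy": 0, "dz": 3, "rx": 0, "ry": 0, "rz": 0}])

```text
time_s: 10.0
position: [494.1, -148.5, 108.6]
ee_rot: [3.141, 0.0, 2.871]
force: [-0.5, 1.4, 4.1]
opening: 14.0
grip_force: 30.0
```

Emit:
step_arm(motion=[{"dx": 0, "dy": 0, "dz": 1, "rx": 0, "ry": 0, "rz": 0}, {"dx": 0, "dy": 0, "dz": 2, "rx": 0, "ry": 0, "rz": 0}])

```text
time_s: 10.2
position: [494.0, -148.6, 106.5]
ee_rot: [-3.141, 0.0, 2.871]
force: [0.0, 0.2, 1.3]
opening: 14.0
grip_force: 30.0
```

Emit:
step_arm(motion=[{"dx": 0, "dy": 0, "dz": 1, "rx": 0, "ry": 0, "rz": 0}, {"dx": 0, "dy": 0, "dz": 2, "rx": 0, "ry": 0, "rz": 0}])

```text
time_s: 10.4
position: [493.8, -148.5, 104.3]
ee_rot: [-3.142, 0.0, 2.871]
force: [-0.3, -0.7, 1.9]
opening: 13.8
grip_force: 30.0
```

Emit:
step_arm(motion=[{"dx": 0, "dy": 0, "dz": 1, "rx": 0, "ry": 0, "rz": 0}, {"dx": 0, "dy": 0, "dz": 2, "rx": 0, "ry": 0, "rz": 0}])

```text
time_s: 10.6
position: [493.7, -148.5, 102.3]
ee_rot: [-3.142, -0.0, 2.871]
force: [0.1, -0.6, 2.5]
opening: 13.9
grip_force: 30.0
```

Emit:
step_arm(motion=[{"dx": 0, "dy": 0, "dz": 1.5, "rx": 0, "ry": 0, "rz": 0}, {"dx": 0, "dy": 0, "dz": 3, "rx": 0, "ry": 0, "rz": 0}, {"dx": 0, "dy": 0, "dz": 4.5, "rx": 0, "ry": 0, "rz": 0}, {"dx": 0, "dy": 0, "dz": 6, "rx": 0, "ry": 0, "rz": 0}])

```text
time_s: 11.0
position: [493.8, -148.5, 96.3]
ee_rot: [-3.142, 0.0, 2.871]
force: [0.0, -1.8, 1.5]
opening: 14.1
grip_force: 30.0
```

Emit:
step_arm(motion=[{"dx": 0, "dy": 0, "dz": 1.5, "rx": 0, "ry": 0, "rz": 0}, {"dx": 0, "dy": 0, "dz": 3, "rx": 0, "ry": 0, "rz": 0}, {"dx": 0, "dy": 0, "dz": 4.5, "rx": 0, "ry": 0, "rz": 0}, {"dx": 0, "dy": 0, "dz": 6, "rx": 0, "ry": 0, "rz": 0}])

```text
time_s: 11.4
position: [493.8, -148.5, 90.3]
ee_rot: [-3.142, 0.0, 2.871]
force: [-0.2, -1.7, 2.1]
opening: 13.8
grip_force: 30.0
```

Emit:
step_arm(motion=[{"dx": 0, "dy": 0, "dz": 1, "rx": 0, "ry": 0, "rz": 0}, {"dx": 0, "dy": 0, "dz": 2, "rx": 0, "ry": 0, "rz": 0}, {"dx": 0, "dy": 0, "dz": 3, "rx": 0, "ry": 0, "rz": 0}])

```text
time_s: 11.7
position: [493.8, -148.5, 87.4]
ee_rot: [-3.142, 0.0, 2.871]
force: [-0.2, -2.6, 2.9]
opening: 13.7
grip_force: 30.0
```

Emit:
step_arm(motion=[{"dx": 0, "dy": -0.3, "dz": 0.7, "rx": 0, "ry": 0, "rz": 0}, {"dx": 0, "dy": -0.5, "dz": 1.4, "rx": 0, "ry": 0, "rz": 0}, {"dx": 0, "dy": -0.5, "dz": 2, "rx": 0, "ry": 0, "rz": 0}])

```text
time_s: 12.0
position: [493.6, -148.7, 85.2]
ee_rot: [3.141, -0.0, 2.871]
force: [0.3, 2.7, 0.4]
opening: 13.3
grip_force: 30.0
```

Emit:
step_arm(motion=[{"dx": 0, "dy": 0, "dz": 0.5, "rx": 0, "ry": 0, "rz": 0}, {"dx": 0, "dy": 0, "dz": 1, "rx": 0, "ry": 0, "rz": 0}])

```text
time_s: 12.2
position: [493.6, -148.8, 84.4]
ee_rot: [3.141, -0.0, 2.871]
force: [-1.5, 2.7, 9.0]
opening: 13.8
grip_force: 30.0
```

Emit:
step_arm(motion=[{"dx": 0, "dy": 0, "dz": 0.5, "rx": 0, "ry": 0, "rz": 0}, {"dx": 0, "dy": 0, "dz": 1, "rx": 0, "ry": 0, "rz": 0}])

```text
time_s: 12.4
position: [493.8, -148.9, 84.2]
ee_rot: [3.142, -0.0, 2.871]
force: [-7.3, 5.2, 26.1]
opening: 13.5
grip_force: 30.0
```

Emit:
step_arm(motion=[{"dx": 0, "dy": 0.3, "dz": 0.2, "rx": 0, "ry": 0, "rz": 0}, {"dx": 0, "dy": 0.3, "dz": 0.3, "rx": 0, "ry": 0, "rz": 0}])

```text
time_s: 12.6
position: [493.9, -148.9, 84.2]
ee_rot: [-3.141, -0.0, 2.871]
force: [-8.7, 1.7, 25.5]
opening: 14.1
grip_force: 30.0
```

It is standing on the stop, so I relax the push and let go.

Emit:
step_arm(motion=[{"dx": 0, "dy": 0, "dz": -0.8, "rx": 0, "ry": 0, "rz": 0}, {"dx": 0, "dy": 0, "dz": -0.8, "rx": 0, "ry": 0, "rz": 0}])

```text
time_s: 12.8
position: [493.8, -148.8, 84.3]
ee_rot: [-3.141, -0.0, 2.871]
force: [-3.9, 0.8, 11.4]
opening: 13.7
grip_force: 30.0
```

Emit:
step_arm(motion=[{"dx": 0, "dy": 0, "dz": 0, "rx": 0, "ry": 0, "rz": 0}, {"dx": 0, "dy": 0, "dz": 0, "rx": 0, "ry": 0, "rz": 0}, {"dx": 0, "dy": 0, "dz": 0, "rx": 0, "ry": 0, "rz": 0}, {"dx": 0, "dy": 0, "dz": 0, "rx": 0, "ry": 0, "rz": 0}], grip=0.45)

```text
time_s: 13.2
position: [493.7, -148.6, 83.8]
ee_rot: [-3.142, -0.0, 2.871]
force: [0.2, -0.5, -0.6]
opening: 40.7
grip_force: 0.0
```

Emit:
step_arm(motion=[{"dx": 0, "dy": 0, "dz": -15, "rx": 0, "ry": 0, "rz": 0}, {"dx": 0, "dy": 0, "dz": -50, "rx": 0, "ry": 0, "rz": 0}, {"dx": 0, "dy": 0, "dz": -90, "rx": 0, "ry": 0, "rz": 0}, {"dx": 0, "dy": 0, "dz": -125, "rx": 0, "ry": 0, "rz": 0}, {"dx": 0, "dy": 0, "dz": -125, "rx": 0, "ry": 0, "rz": 0}])

```text
time_s: 13.7
position: [496.1, -149.5, 214.6]
ee_rot: [-3.141, 0.008, 2.871]
force: [-0.2, 0.1, -0.8]
opening: 41.0
grip_force: 0.0
```

```bash
python3 - <<'E'
from h import *
w=cap('wrist','w4.png')
for n in ('block_top','keeper_knob','keeper_pivot','gauge_handle'):
    for r in ctrl.spot_point('wrist',n)[:1]: print(n,round(r['score'],2),np.round(r['position']),ray(w,*r['position'],95 if n=='gauge_handle' else Z[n]).round(1))
for n in('top','scene'):
  c=cap(n)
  for t in ('keeper_knob','keeper_pivot','gauge_handle'):
    for r in ctrl.spot_point(n,t)[:2]: print(n,t,round(r['score'],2),np.round(r['position']),ray(c,*r['position'],95 if t=='gauge_handle' else Z[t]).round(1))
go(494,-145.5,135,2.868)
E
```

```text
block_top 0.64 [212. 327.] [ 495.2 -144.    60. ]
keeper_knob 0.96 [364. 334.] [ 615.8 -171.2  102. ]
keeper_pivot 0.87 [249. 249.] [ 503.3 -213.7   83. ]
gauge_handle 0.73 [220. 321.] [ 491.7 -148.8   95. ]
top keeper_knob 0.58 [214. 368.] [ 619.2 -170.4  102. ]
scene keeper_knob 0.86 [217. 235.] [ 614.1 -179.3  102. ]
scene keeper_pivot 0.98 [194. 260.] [ 494.8 -226.2   83. ]
scene gauge_handle 0.66 [194. 288.] [ 476.7 -163.1   95. ]
scene gauge_handle 0.3 [222. 236.] [ 618.2 -173.    95. ]
d [ 0.5  3.1 73.7] w [ 0.    -0.     0.003] t 14.35 pos [ 493.7 -148.6  208.7] rot [ 3.142 -0.     2.871] F [-0.9 -0.5  0.6] open 41.0 gf 0.0
```

View pics/w4.png

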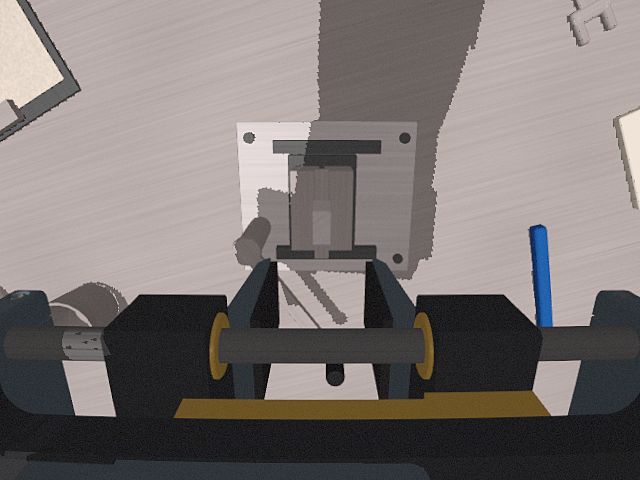

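The gauge stands upright in the slit, handle top at (321,220), and the fingers came off clear. The knob is at (335,374), which puts the keeper at about 0.92 rad. Next I shut the fingers and go to the outer (+x) side of the knob.

Emit:
step_arm(motion=[{"dx": -45, "dy": 12, "dz": 0, "rx": 0, "ry": 0, "rz": 0}, {"dx": -90, "dy": 12, "dz": 0, "rx": 0, "ry": 0, "rz": 0}, {"dx": -135, "dy": 12, "dz": 0, "rx": 0, "ry": 0, "rz": 0}, {"dx": -164, "dy": 12, "dz": 0, "rx": 0, "ry": 0, "rz": 0}, {"dx": -164, "dy": 12, "dz": 0, "rx": 0, "ry": 0, "rz": 0}], grip=0)

```text
time_s: 14.85
position: [657.7, -181.7, 208.5]
ee_rot: [-3.142, 0.001, 2.871]
force: [-1.4, -0.3, -0.1]
opening: 3.5
grip_force: 0.0
```

```bash
python3 - <<'E'
from h import *
w=cap('wrist'); 
for n in ('keeper_knob','keeper_pivot'):
    for r in ctrl.spot_point('wrist',n)[:1]:
        p=ray(w,*r['position'],Z[n]); print(n,round(r['score'],2),np.round(r['position']),p.round(1),'tool',(np.linalg.inv(tool()[1])@np.append(p,1)).round(1))
go(495.6,-145,97,2.871)
E
```

```text
keeper_knob 0.94 [173. 321.] [ 616.5 -170.3  102. ] tool [ 3.950e+01 -1.000e-01  1.062e+02  1.000e+00]
keeper_pivot 0.9 [ 33. 217.] [ 503.6 -215.    83. ] tool [135.8 -73.4 125.6   1. ]
d [162.2  -8.  111.6] w [ 0.    -0.001 -0.   ] t 15.0 pos [ 654.2 -180.7  208.4] rot [ 3.142e+00 -1.000e-03  2.871e+00] F [0.  0.2 0. ] open 0.5 gf 0.0
```

Emit:
step_arm(motion=[{"dx": 0, "dy": 0, "dz": 40, "rx": 0, "ry": 0, "rz": 0}, {"dx": 0, "dy": 0, "dz": 80, "rx": 0, "ry": 0, "rz": 0}, {"dx": 0, "dy": 0, "dz": 105, "rx": 0, "ry": 0, "rz": 0}, {"dx": 0, "dy": 0, "dz": 111, "rx": 0, "ry": 0, "rz": 0}, {"dx": 0, "dy": 0, "dz": 111, "rx": 0, "ry": 0, "rz": 0}])

```text
time_s: 15.5
position: [654.2, -180.7, 97.9]
ee_rot: [3.142, -0.001, 2.871]
force: [0.2, -0.1, -0.5]
opening: 0.4
grip_force: 0.0
```

Emit:
step_arm(motion=[{"dx": 4, "dy": 0, "dz": 0, "rx": 0, "ry": 0, "rz": 0}, {"dx": 8, "dy": 0, "dz": 0, "rx": 0, "ry": 0, "rz": 0}, {"dx": 12, "dy": 0, "dz": 0, "rx": 0, "ry": 0, "rz": 0}, {"dx": 16, "dy": 2, "dz": 0, "rx": 0, "ry": 0, "rz": 0}, {"dx": 20, "dy": 6, "dz": 0, "rx": 0, "ry": 0, "rz": 0}])

```text
time_s: 16.0
position: [639.2, -169.8, 99.4]
ee_rot: [3.141, 0.005, 2.87]
force: [11.4, 3.0, -1.5]
opening: 0.6
grip_force: 5.5
```

Emit:
step_arm(motion=[{"dx": 3.5, "dy": 6, "dz": 0, "rx": 0, "ry": 0, "rz": 0}, {"dx": 7, "dy": 11, "dz": 0, "rx": 0, "ry": 0, "rz": 0}, {"dx": 12, "dy": 15, "dz": 0, "rx": 0, "ry": 0, "rz": 0}, {"dx": 17, "dy": 19, "dz": 0, "rx": 0, "ry": 0, "rz": 0}, {"dx": 22, "dy": 23, "dz": 0, "rx": 0, "ry": 0, "rz": 0}])

```text
time_s: 16.5
position: [621.9, -141.4, 98.0]
ee_rot: [3.142, 0.0, 2.871]
force: [2.5, -0.4, 1.0]
opening: 0.7
grip_force: 0.8
```

Emit:
step_arm(motion=[{"dx": 5, "dy": 3, "dz": 0, "rx": 0, "ry": 0, "rz": 0}, {"dx": 10.5, "dy": 6, "dz": 0, "rx": 0, "ry": 0, "rz": 0}, {"dx": 16, "dy": 9, "dz": 0, "rx": 0, "ry": 0, "rz": 0}, {"dx": 21.5, "dy": 11.5, "dz": 0, "rx": 0, "ry": 0, "rz": 0}, {"dx": 27.5, "dy": 14, "dz": 0, "rx": 0, "ry": 0, "rz": 0}])

```text
time_s: 17.0
position: [599.1, -120.6, 97.9]
ee_rot: [-3.142, -0.0, 2.871]
force: [2.2, -0.8, -0.4]
opening: 0.3
grip_force: 0.7
```

```bash
python3 - <<'E'
from h import *
w=cap('wrist','w5.png'); 
for n in ('keeper_knob','keeper_pivot'):
    for r in ctrl.spot_point('wrist',n)[:1]:
        p=ray(w,*r['position'],Z[n]); print(n,round(r['score'],2),np.round(r['position']),p.round(1),'tool',(np.linalg.inv(tool()[1])@np.append(p,1)).round(1))
go(495.6,-145,97,2.871)
E
```

```text
keeper_knob 0.77 [240. 322.] [ 572.6 -113.3  102. ] tool [27.  -0.  -4.2  1. ]
keeper_pivot 0.59 [148.  79.] [ 502.6 -214.8   83. ] tool [  67.6 -116.4   14.9    1. ]
d [ 93.1 -51.    0.9] w [-0.    -0.001  0.   ] t 17.15 pos [ 598.9 -120.7   97.8] rot [-3.141e+00 -1.000e-03  2.871e+00] F [0.4 0.3 0.4] open 0.1 gf 0.0
```

The knob is following the fingers, dead ahead of them in the tool frame.

Emit:
step_arm(motion=[{"dx": 6, "dy": 2, "dz": 0, "rx": 0, "ry": 0, "rz": 0}, {"dx": 12, "dy": 3.5, "dz": 0, "rx": 0, "ry": 0, "rz": 0}, {"dx": 18, "dy": 5, "dz": 0, "rx": 0, "ry": 0, "rz": 0}, {"dx": 24, "dy": 6, "dz": 0, "rx": 0, "ry": 0, "rz": 0}, {"dx": 29, "dy": 7, "dz": 0, "rx": 0, "ry": 0, "rz": 0}])

```text
time_s: 17.65
position: [572.8, -106.2, 97.9]
ee_rot: [-3.142, -0.0, 2.871]
force: [0.1, -0.3, -0.5]
opening: 0.6
grip_force: 0.6
```

Emit:
step_arm(motion=[{"dx": 2, "dy": 0, "dz": 0, "rx": 0, "ry": 0, "rz": 0}, {"dx": 4, "dy": 0, "dz": 0, "rx": 0, "ry": 0, "rz": 0}, {"dx": 6, "dy": 0, "dz": 0, "rx": 0, "ry": 0, "rz": 0}])

```text
time_s: 17.95
position: [567.7, -104.8, 98.0]
ee_rot: [3.141, 0.0, 2.871]
force: [2.2, 1.6, -0.1]
opening: 0.5
grip_force: 1.2
```

Emit:
step_arm(motion=[{"dx": 1, "dy": 0, "dz": 0, "rx": 0, "ry": 0, "rz": 0}, {"dx": 2, "dy": 0, "dz": 0, "rx": 0, "ry": 0, "rz": 0}])

```text
time_s: 18.15
position: [565.8, -104.2, 98.0]
ee_rot: [3.141, 0.0, 2.871]
force: [1.7, 2.0, -0.5]
opening: 0.6
grip_force: 1.3
```

```bash
python3 - <<'E'
from h import *
w=cap('wrist'); 
for n in ('keeper_knob','keeper_pivot'):
    for r in ctrl.spot_point('wrist',n)[:1]:
        p=ray(w,*r['position'],Z[n]); print(n,round(r['score'],2),np.round(r['position']),p.round(1),'tool',(np.linalg.inv(tool()[1])@np.append(p,1)).round(1))
go(495.6,-145,97,2.871)
E
```

```text
keeper_knob 0.56 [243. 323.] [540.9 -96.5 102. ] tool [26.   0.9 -4.1  1. ]
keeper_pivot 0.82 [222.  77.] [ 502.7 -215.1   83. ] tool [  31.  -123.7   14.9    1. ]
d [ 56.7 -58.    0.9] w [-0. -0. -0.] t 18.3 pos [ 565.7 -104.3   97.9] rot [-3.142 -0.     2.871] F [ 2.1  1.7 -0.2] open 0.6 gf 0.9
```

Knob to pivot is about 5 mm (0.04 rad) short of shut. I'll push on until the force rises at the end stop.

Emit:
step_arm(motion=[{"dx": 1, "dy": 0, "dz": 0, "rx": 0, "ry": 0, "rz": 0}, {"dx": 2, "dy": 0, "dz": 0, "rx": 0, "ry": 0, "rz": 0}, {"dx": 3, "dy": 0, "dz": 0, "rx": 0, "ry": 0, "rz": 0}])

```text
time_s: 18.6
position: [562.8, -103.5, 97.9]
ee_rot: [3.142, -0.0, 2.871]
force: [1.8, 2.6, 1.0]
opening: 0.6
grip_force: 1.3
```

Emit:
step_arm(motion=[{"dx": 0.7, "dy": 0, "dz": 0, "rx": 0, "ry": 0, "rz": 0}, {"dx": 1.4, "dy": 0, "dz": 0, "rx": 0, "ry": 0, "rz": 0}])

```text
time_s: 18.8
position: [561.4, -103.1, 97.9]
ee_rot: [3.142, 0.0, 2.871]
force: [1.8, 1.8, 0.1]
opening: 0.4
grip_force: 1.1
```

Emit:
step_arm(motion=[{"dx": 0.5, "dy": 0, "dz": 0, "rx": 0, "ry": 0, "rz": 0}, {"dx": 1, "dy": 0, "dz": 0, "rx": 0, "ry": 0, "rz": 0}])

```text
time_s: 19.0
position: [560.5, -102.8, 97.9]
ee_rot: [-3.142, -0.0, 2.871]
force: [1.0, 2.5, 0.3]
opening: 0.4
grip_force: 1.2
```

Emit:
step_arm(motion=[{"dx": 0.5, "dy": 0, "dz": 0, "rx": 0, "ry": 0, "rz": 0}, {"dx": 1, "dy": 0, "dz": 0, "rx": 0, "ry": 0, "rz": 0}])

```text
time_s: 19.2
position: [559.9, -102.6, 98.0]
ee_rot: [3.142, 0.001, 2.871]
force: [4.8, 1.7, -1.2]
opening: 0.3
grip_force: 2.6
```

Emit:
step_arm(motion=[{"dx": 0.5, "dy": 0, "dz": 0, "rx": 0, "ry": 0, "rz": 0}, {"dx": 1, "dy": 0, "dz": 0, "rx": 0, "ry": 0, "rz": 0}])

```text
time_s: 19.4
position: [559.6, -102.5, 98.2]
ee_rot: [3.141, 0.002, 2.871]
force: [9.4, 0.8, -4.5]
opening: 0.3
grip_force: 4.7
```

```bash
python3 - <<'E'
from h import *
w=cap('wrist','w6.png'); 
for n in ('keeper_knob','keeper_pivot'):
    for r in ctrl.spot_point('wrist',n)[:1]:
        p=ray(w,*r['position'],Z[n]); print(n,round(r['score'],2),np.round(r['position']),p.round(1),'tool',(np.linalg.inv(tool()[1])@np.append(p,1)).round(1))
go(495.6,-145,97,2.871)
E
```

```text
keeper_knob 0.95 [244. 323.] [535.1 -94.9 102. ] tool [25.7  0.8 -3.8  1. ]
keeper_pivot 0.73 [235.  80.] [ 503.6 -215.    83. ] tool [  24.  -123.3   15.1    1. ]
d [ 50.4 -58.    1.1] w [ 0.     0.002 -0.   ] t 19.55 pos [ 559.7 -102.6   98.2] rot [3.141e+00 2.000e-03 2.871e+00] F [ 8.5  0.5 -3.8] open 0.3 gf 4.2
```

The end stop is felt (force rising to 9 N, knob level with the pivot), so I back away and check.

Emit:
step_arm(motion=[{"dx": -5, "dy": 0, "dz": 0, "rx": 0, "ry": 0, "rz": 0}, {"dx": -25, "dy": 0, "dz": 0, "rx": 0, "ry": 0, "rz": 0}, {"dx": -55, "dy": 0, "dz": 0, "rx": 0, "ry": 0, "rz": 0}, {"dx": -60, "dy": 0, "dz": -45, "rx": 0, "ry": 0, "rz": 0}, {"dx": -60, "dy": 0, "dz": -95, "rx": 0, "ry": 0, "rz": 0}])

```text
time_s: 20.05
position: [615.7, -118.6, 191.8]
ee_rot: [-3.141, -0.005, 2.871]
force: [0.6, -0.4, 0.6]
opening: 0.6
grip_force: 0.0
```

Emit:
step_arm(motion=[{"dx": 0, "dy": -30, "dz": -30, "rx": 0, "ry": 0, "rz": 0}, {"dx": 0, "dy": -60, "dz": -30, "rx": 0, "ry": 0, "rz": 0}, {"dx": 0, "dy": -60, "dz": -30, "rx": 0, "ry": 0, "rz": 0}])

```text
time_s: 20.35
position: [599.8, -178.8, 224.0]
ee_rot: [-3.141, 0.001, 2.869]
force: [0.7, 0.4, -0.6]
opening: 0.8
grip_force: 0.0
```

```bash
python3 - <<'E'
from h import *
w=cap('wrist','w7.png'); 
for n in ('keeper_knob','keeper_pivot','gauge_handle'):
    for r in ctrl.spot_point('wrist',n)[:1]:
        p=ray(w,*r['position'],95 if 'gauge' in n else Z[n]); print(n,round(r['score'],2),np.round(r['position']),p.round(1),'tool',(np.linalg.inv(tool()[1])@np.append(p,1)).round(1))
print(ctrl.observe()['force'],ctrl.observe()['time_s'])
E
```

```text
keeper_knob 0.89 [110. 409.] [533.5 -94.6 102. ] tool [ 85.8  61.1 120.7   1. ]
keeper_pivot 0.65 [115. 245.] [ 503.5 -213.5   83. ] tool [ 82.7 -62.  139.5   1. ]
gauge_handle 0.68 [ 76. 322.] [ 493.7 -148.4   95. ] tool [109.6  -2.2 127.4   1. ]
[-0.64215582  0.82771727 -0.64079584] 20.55
```

View pics/w7.png

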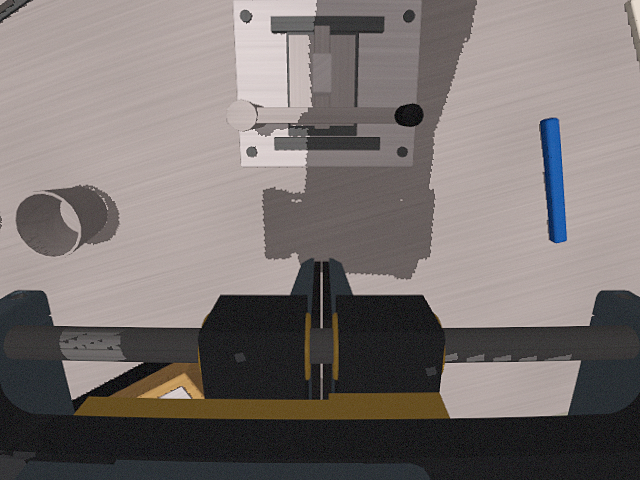

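The bar lies straight across the block's y, from the pivot (242,115) to the knob (409,115). It is over the flange, the gauge is upright in the slit at (322,75), and the cup and marker are untouched. The job is ready to hand in.

```bash
python3 -c "
from cell import ctrl
print(ctrl.finish_job())"
```

```text
the job is handed in; nothing more can be done
None
```

The gauge is on the stop (about 26 N push) and released, the keeper bar is shut over its flange, the other things were left alone, and the job was handed in at about 20.6 s; no verdict came back.

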